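Load the free bay of a two-bay nest and latch it

ROBOT

A 6-joint arm with a two-finger parallel gripper is mounted at the origin on a cart in front of the work surface, level with it; the furniture and walls round the work are solid. World frame = base frame: x ahead of the robot, y to its left, z up, the work surface at z = 0. Lengths are in m, angles in degrees, forces in N, time in s.
With the tool pointing down it reaches from about 0.3 to 0.85 m from the base axis. Payload 4.2 kg.
Tool frame: the origin (TCP) lies between the finger pads; the fingertips stand 25 mm ahead of it and the grasp point (between the pads) lies 6 mm ahead of it; z points along the fingers, y is the line along which they close (so a half turn about z gives the same grasp; the last joint's range is limited). The gripper opens to 91 mm and grips with 3 to 60 N. Pads are 32 mm wide; open, the fingers measure 118 mm over their backs; the gripper's body (76 mm by 178 mm) begins 60 mm behind the grasp point.
Start: joints at [-66.692, 18.312, 89.639, -0, 72.044, -1.146], TCP at [0.238, -0.523, 0.239] pointing down, gripper open.
Joint ranges: [-177.97, 177.97], [-48.28, 115.42], [12.27, 149.76], [-77.06, 257.06], [2.81, 150.46], [-146.56, 146.56]. Speed limits (degrees/s): [147.25, 147.25, 180, 180, 180, 180].

INTERFACE

Orientations are given as [roll, pitch, yaw] about the fixed x, y, z axes, in that order (R = Rz(yaw) Ry(pitch) Rx(roll)).
In Python, from workcell import bot, grab_frame, camera_model gives the robot as it stands. The module is installed in compiled form; this text tells all that it offers.
- The arm moves only by the tool move_arm, never from a script. Its argument "moves" is a list that holds one entry, the list of rows, each a list of 5 numbers: the shift along the tool's x, y, z in mm, then the turn about the tool's z in degrees, then the finger opening in mm, from 0 to 91.2. In form: [[[dx, dy, dz, turn, fingers], ...]]. A call has 1 to 5 rows; each row is the pose to reach, as a shift and turn from the pose commanded when the call began, along the tool's axes at that moment; what a row does not reach only later rows make up. A row lasts 1/12 s, in which the tool goes at most 41.7 mm and 7.16 degrees, less where a joint would pass 70% of its speed; a pose out of reach is approached as far as the arm can. A call with a gripper value outside its range is refused whole. The fingers move at their own pace and stop on an object; "newtons" is the grip in N (left out, the last holds). Time passes only in rows, so rows that repeat a pose let the fingers close. It gives the time, the measured TCP pose, the force, the opening and the grip force at its end, in the units of the state.
- bot.state(): the state, without advancing time (a new reading comes with each control period).
- grab_frame(name): name is "scene" or "top" or "wrist"; returns the picture (420x560x3 uint8, red, green, blue); there is no depth.
- camera_model(name): a dict with "mtx" (3x3 intrinsics, pixels), "rvec" (rotation vector, rad) and "tvec" (3), from world to camera coordinates, as OpenCV has them. Camera axes: x right, y down, z forward; pixel columns grow to the right and rows downward; lengths in m; the calibration is good to about 2 mm. A picture is of the moment at which its call begins: read the wrist's pose just before it. camera_model takes no time and is no camera call; for the wrist camera it gives the pose at the moment of the call.
- bot.finish_job(): hands the job in; it is judged then, once.
The state is a dict: "t": time; "joints": joint angles; "dq": joint speeds; "tau": joint torques, N m; "tcp_pos": TCP position; "ee_rot": TCP orientation; "wrist_force": force on the tool from outside, world axes, zero at the start; "ft_torque": the same for the moment, N m; "finger_gap": finger opening in m; "gripper_force": force on a finger pad.
Only numpy, scipy, OpenCV 4.12 (cv2) and the standard library are available. Lean on these libraries where they do the work, as an engineer would, in place of code of your own. Each camera call takes 0.05 s, during which the arm holds its last target. There are 200 camera calls.

TASK

One bay of the two-bay nest already holds an aluminium profile offcut. Slide the other offcut, the one lying loose on the bench, lengthwise into whichever bay is empty until it stands fully home against the back stop, first swinging the latch aside if it is in the way; then swing the latch fully across the mouth of the bay you have just loaded. Leave the offcut that was already in the nest and the tools around it where they are.

Things in the scene. Friction and masses are not known exactly. Their poses are not given: they have to be found in the camera images.
- nest: Fixed aluminium E-frame on the bench, thin dark mat in both bays: 3 rails and a back bar, 22 mm high, forming two bays 92 mm wide. z up, x across the bays (away from the robot), y out of their mouths. Origin: bench level, middle of the 14 mm middle rail. Outer rails 12 mm wide at x=+-105. Near bay centred at x=-53, far bay at x=+53. Stop face at y=-188; rails run to y=+20, noses 7 more.
- bay_near (a point): Point at bench level in the bay nearer the robot: the place of an offcut's origin when it is fully home in that bay and centred. Axes as the nest's.
- bay_far (a point): The same point in the bay farther from the robot. Axes as the nest's.
- latch (a joint): Latch: steel arm 14 mm wide on the middle rail, vertical pivot at nest x=0, y=+4 mm, reaching 87 mm, 23 to 35 mm above the bench: passes over rails, blocks an offcut. Rad: 0 points out along nest +y, +1.57 lies across the near bay's mouth, -1.57 the far bay's; stops +-1.6. Starts anywhere between; stays where left (1 N at the peg moves it). Clears a home offcut by 5 mm.
- latch_peg (a point): Point on the axis of the latch's upright peg, 62 mm from the pivot, 72 mm above the bench. The peg is round, 13 mm thick, with a black 18 mm thick head from 62 to 84 mm above the bench. It can be pinched or pushed from any side, above the offcuts (40 mm high).
- offcut: The loose piece of bare aluminium profile, 180 x 80 x 40 mm, 0.5 to 0.75 kg, lying flat on the bench in front of the nest's mouths. Origin at the centre of its underside; x along its 180 mm length, y across its 80 mm width, z up. Too wide for most grippers to grasp: push it (about 2 to 6 N).
- loaded_offcut: An identical piece that already lies home in one of the two bays (either one). Origin and axes as the other's.
- tape_roll: Bystander: masking tape roll, 81 mm across, lying or standing on the bench away from the nest; origin at the centre of its underside.
- glue_bottle: Bystander: white glue bottle, 112 mm tall, lying or standing on the bench away from the nest; origin at the centre of its underside.
- screwdriver: Bystander: red-handled screwdriver, 195 mm long, lying or standing on the bench away from the nest; origin at the centre of its underside.

How it is judged:
By the outcome, as a careful person would: the job done as asked, in the order asked, and still so for the second after the job is handed in, with the robot touching nothing.
It also fails if it takes over 72 s, if anything falls off the work surface, if the arm or the gripper's body presses on something with over 40 N, if the wrist force passes 120 N, or if a joint passes its speed limit or range.

## Working session

There is one attempt and no reset: what is moved stays moved. The work goes in short steps, Python scripts to look and compute and a tool call to move; the robot and the scene stay as the last step left them, time stands still between calls to the robot, and variables do not carry over. Pictures are saved under pics/ and viewed, at most 14 in all, crops included, and the job is handed in when it is done.

Besides the shell and the picture viewer there is one more tool, called in YAML: its name, and indented under it one key for each argument. move_arm: Moves the arm, as the interface text tells. Its arguments: {"type":"object","properties":{"moves":{"type":"array","items":{"type":"array","items":{"type":"array","items":{"type":"number"}}}},"newtons":{"type":"number"}},"required":["moves"]}

```bash
mkdir -p pics
python3 - <<'E'
from workcell import bot, grab_frame, camera_model
import cv2
for n in("top","scene"):
    f=grab_frame(n); cv2.imwrite(f"pics/{n}0.png",cv2.cvtColor(f,cv2.COLOR_RGB2BGR))
    m=camera_model(n); print(n,m)
s=bot.state();print(s)
E
```

```text
top {'mtx': array([[526.93269411,   0.        , 284.77751327],
       [  0.        , 526.93269411, 206.54404292],
       [  0.        ,   0.        ,   1.        ]]), 'rvec': array([ 2.17617561, -2.14913626,  0.12191651]), 'tvec': array([-0.09352615,  0.63861853,  1.38443184])}
scene {'mtx': array([[474.14558516,   0.        , 289.04874129],
       [  0.        , 474.14558516, 205.21796948],
       [  0.        ,   0.        ,   1.        ]]), 'rvec': array([ 0.95812814, -2.50648703,  1.04350985]), 'tvec': array([0.41651377, 0.40220886, 0.78310743])}
{'t': 0.1, 'joints': array([-6.66934093e+01,  1.83489546e+01,  8.96985713e+01, -9.88927569e-04,
        7.20440105e+01, -1.14552411e+00]), 'dq': array([-0.12155323, -0.16758757, -0.25825783, -0.02293801,  0.08558162,
        0.02696234]), 'tau': array([-9.44836283e-04, -4.13332880e+01, -2.32508844e+01,  7.28461845e-02,
        4.21868975e-02, -5.02653040e-05]), 'tcp_pos': array([ 0.23785094, -0.52305576,  0.23820026]), 'ee_rot': array([-1.79908463e+02, -8.89896676e-04,  2.44524197e+01]), 'wrist_force': array([ 0.448559  , -0.41073099, -0.83029822]), 'ft_torque': array([0.04970419, 0.03064315, 0.0210614 ]), 'gripper_force': 0.0, 'finger_gap': 0.09095161521034348}
```

View pics/top0.png

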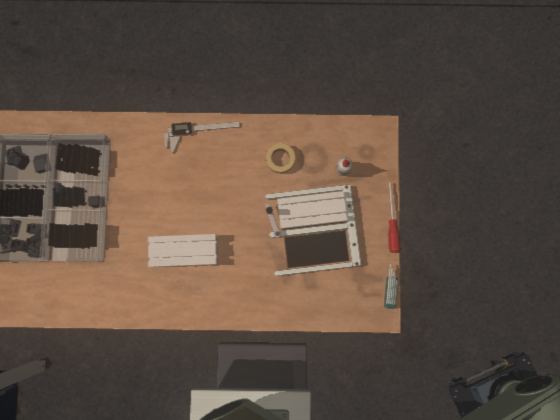

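View pics/scene0.png

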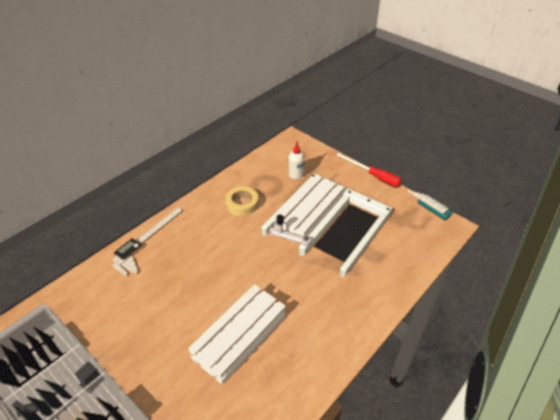

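The top view shows the near bay (dark mat, about 318,250) empty. The latch points over the far bay, with its peg at about (269,210). The loose offcut is at about (182,250), in front of the near bay. Next I'll measure.

```bash
cat > h.py <<'E'
import numpy as np, cv2
from workcell import bot, grab_frame, camera_model
def ray(m,uv,z):
    R=cv2.Rodrigues(m["rvec"])[0]; c=-R.T@m["tvec"].ravel()
    d=(R.T@np.linalg.inv(m["mtx"])@np.c_[np.atleast_2d(uv),np.ones(len(np.atleast_2d(uv)))].T).T
    return (c+d*((z-c[2])/d[:,2])[:,None])[:,:2]
def rect(mask,m,z,amin=300):
    for c in cv2.findContours(mask.astype(np.uint8),cv2.RETR_EXTERNAL,cv2.CHAIN_APPROX_NONE)[0]:
        if cv2.contourArea(c)<amin: continue
        p=ray(m,c[:,0].astype(float),z).astype(np.float32)*1000
        (x,y),(w,h),a=cv2.minAreaRect(p)
        if w<h: w,h,a=h,w,a+90
        print("px",c[:,0].mean(0).round(),"ctr",round(x),round(y),"size",round(w),round(h),"long-axis deg",round(a,1))
E
python3 - <<'E'
from h import *
im=cv2.imread("pics/top0.png"); m=camera_model("top")
hsv=cv2.cvtColor(im,cv2.COLOR_BGR2HSV)
white=(hsv[...,1]<60)&(hsv[...,2]>130)
white[:,:130]=0;white[:,370:]=0;white[340:]=0;white[:110]=0
print("white z40");rect(white,m,.04); print("white z22");rect(white,m,.022)
dark=(hsv[...,2]<60); dark[:,:260]=0;dark[:,365:]=0;dark[290:]=0;dark[:180]=0
print("mat");rect(dark,m,0.0,200)
cv2.imwrite("pics/c.png",cv2.resize(im[175:285,255:370],None,fx=6,fy=5.4,interpolation=cv2.INTER_CUBIC))
E
```

```text
white z40
px [182. 250.] ctr 519 187 size 182 79 long-axis deg 93.0
px [324. 249.] ctr 531 -167 size 231 122 long-axis deg 97.6
px [313. 201.] ctr 640 -152 size 231 96 long-axis deg 97.5
white z22
px [182. 250.] ctr 520 190 size 184 80 long-axis deg 93.0
px [324. 249.] ctr 532 -168 size 234 124 long-axis deg 97.6
px [313. 201.] ctr 642 -153 size 234 97 long-axis deg 97.5
mat
```

View pics/c.png

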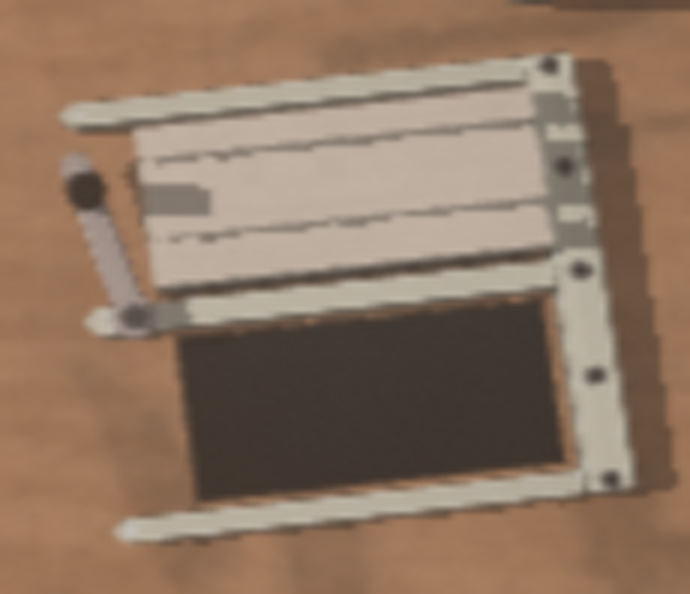

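The crop shows the rail noses at (64,117), (88,322) and (118,528), the latch pivot at (133,316), the peg head at (84,187), and an empty near bay.

Run:
```python
from h import *
m=camera_model("top")
f=lambda x,y,z:(ray(m,[255+x/6-.4,175+y/5.4-.4],z)[0]*1000).round(1)
N=[f(64,117,.022),f(88,322,.022),f(118,528,.022)]; print("noses",N)
back=[f(548,66,.022),f(580,270,.022),f(611,479,.022)];print("backs",back)
for a,b in zip(N,back): d=a-b; print(np.degrees(np.arctan2(d[1],d[0])), np.hypot(*d))
d=N[0]-N[2];e=back[0]-back[2]; print("x-axis", [np.degrees(np.arctan2(q[1],q[0])) for q in(d,e)],np.hypot(*d),np.hypot(*e))
print("pivot",f(133,316,.035),"peg",f(84,187,.084))
# mat
im=cv2.imread("pics/top0.png");g=im.max(2);k=np.zeros(g.shape,bool);k[230:270,282:355]=g[230:270,282:355]<90
rect(k,m,0.002)
M=camera_model("scene");print(bot.state()["tcp_pos"])
```

```text
noses [array([668.9, -31.9]), array([565.4, -44.5]), array([463.1, -59.5])]
backs [array([ 697.7, -252.1]), array([ 594.3, -266.5]), array([ 490.1, -280.2])]
97.45142979196959 222.07539260350302
97.4170638897099 223.87320071862106
96.97479346222718 222.34542945606054
x-axis [np.float64(7.638405651097664), np.float64(7.708504618910915)] 207.64248120266714 209.49312637888625
pivot [567.9 -64.9] peg [626.7 -43.6]
px [316. 249.] ctr 529 -173 size 167 84 long-axis deg 97.6
[ 0.23785094 -0.52305576  0.23820026]
```

Nest yaw is about 7.5° with its origin near (569,-70) mm, and the mat centre agrees with the computed home point. I'll move above the loose offcut and turn to yaw 93°.

move_arm:
  moves:
    - [[138, -133, 0, -34.3, 91], [138, -133, 0, -34.3, 91], [138, -133, 0, -34.3, 91], [138, -133, 0, -34.3, 91], [138, -133, 0, -34.3, 91]]

```text
t: 0.52
tcp_pos: [0.3087, -0.3416, 0.2385]
ee_rot: [-179.9, -0.1, 59.1]
wrist_force: [-0.1, 1.0, -0.3]
finger_gap: 0.0909
gripper_force: 0.0
```

move_arm:
  moves:
    - [[188, -32, 0, -34.3, 91], [188, -32, 0, -34.3, 91], [188, -32, 0, -34.3, 91], [188, -32, 0, -34.3, 91], [188, -32, 0, -34.3, 91]]

```text
t: 0.93
tcp_pos: [0.379, -0.1645, 0.2388]
ee_rot: [-180.0, -0.1, 93.5]
wrist_force: [-0.1, -0.7, 0.5]
finger_gap: 0.0909
gripper_force: 0.0
```

move_arm:
  moves:
    - [[173, 80, 0, 0, 91], [173, 80, 0, 0, 91], [173, 80, 0, 0, 91], [173, 80, 0, 0, 91], [173, 80, 0, 0, 91]]

```text
t: 1.35
tcp_pos: [0.4502, 0.0126, 0.2388]
ee_rot: [180.0, -0.1, 93.2]
wrist_force: [0.2, -0.5, -0.6]
finger_gap: 0.0909
gripper_force: 0.0
```

move_arm:
  moves:
    - [[174, 80, 0, 0, 91], [174, 80, 0, 0, 91], [174, 80, 0, 0, 91], [174, 80, 0, 0, 91], [174, 80, 0, 0, 91]]

```text
t: 1.77
tcp_pos: [0.5209, 0.1909, 0.2383]
ee_rot: [180.0, -0.1, 93.2]
wrist_force: [0.2, -0.8, 0.2]
finger_gap: 0.0909
gripper_force: 0.0
```

Run:
```python
from h import *
m=camera_model("wrist");f=grab_frame("wrist");s=bot.state();print(s["tcp_pos"],s["ee_rot"],s["joints"],s["wrist_force"])
cv2.imwrite("pics/w1.png",f[...,::-1])
R=cv2.Rodrigues(m["rvec"])[0];print("cam",-R.T@m["tvec"].ravel(),R[2])
hsv=cv2.cvtColor(f,cv2.COLOR_RGB2HSV)
white=(hsv[...,1]<60)&(hsv[...,2]>110);rect(white,m,.04,3000)
```

```text
[0.52228847 0.19368168 0.23805336] [179.90439061  -0.22363624  93.26478609] [19.05796767 16.65129542 92.19773442  0.20007438 70.99821067 15.72847654] [2.48862554 3.89457435 0.57060994]
cam [0.51572357 0.27073843 0.38388696] [ 0.01546045 -0.27914519 -0.96012444]
px [282. 187.] ctr 518 189 size 180 79 long-axis deg 93.1
```

View pics/w1.png

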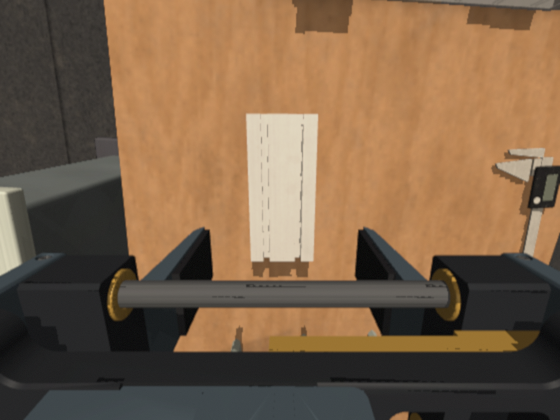

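The wrist view confirms the offcut at (282,187) px, which is centre (518,189) mm, size 180×79 and yaw 93.1°. I'll move 40 mm back along it, descend and grip its upper sides.

move_arm:
  moves:
    - [[36, -4, 60, 0, 91], [36, -4, 120, 0, 91], [36, -4, 120, 0, 91], [36, -4, 120, 0, 91], [36, -4, 120, 0, 91]]

```text
t: 2.23
tcp_pos: [0.5125, 0.2222, 0.117]
ee_rot: [-179.7, 0.1, 93.1]
wrist_force: [1.2, 0.4, -0.1]
finger_gap: 0.091
gripper_force: 0.0
```

Run:
```python
from h import *
s=bot.state();print(s["tcp_pos"],s["ee_rot"],s["wrist_force"])
m=camera_model("wrist");f=grab_frame("wrist")
hsv=cv2.cvtColor(f,cv2.COLOR_RGB2HSV)
white=(hsv[...,1]<60)&(hsv[...,2]>110);rect(white,m,.04,3000)
```

```text
[0.51253944 0.22219616 0.1170128 ] [-1.79672687e+02  1.32391308e-01  9.30925633e+01] [ 1.22542375  0.3758047  -0.08417526]
px [290. 214.] ctr 516 228 size 109 79 long-axis deg 93.1
```

move_arm:
  moves:
    - [[6, 4, 0, 0, 91], [6, 4, 30, 0, 91], [6, 4, 65, 0, 91], [6, 4, 65, 0, 91], [6, 4, 65, 0, 91]]

```text
t: 2.7
tcp_pos: [0.5201, 0.2297, 0.0563]
ee_rot: [179.7, -0.1, 93.0]
wrist_force: [-0.6, -0.6, -0.6]
finger_gap: 0.0913
gripper_force: 0.0
```

move_arm:
  moves:
    - [[0, 0, 0, 0, 70], [0, 0, 0, 0, 70], [0, 0, 0, 0, 70], [0, 0, 0, 0, 70], [0, 0, 0, 0, 70]]
  newtons: 25

```text
t: 3.12
tcp_pos: [0.5205, 0.23, 0.0562]
ee_rot: [179.6, -0.1, 93.0]
wrist_force: [2.4, 1.1, 6.1]
finger_gap: 0.08
gripper_force: 24.8
```

Run:
```python
from h import *
s=bot.state();print(s["tcp_pos"],s["ee_rot"],s["wrist_force"],s["finger_gap"],s["gripper_force"])
m=camera_model("top");f=grab_frame("top")
cv2.imwrite("pics/t2.png",f[...,::-1])
```

```text
[0.52051702 0.22995341 0.05621843] [ 1.79606765e+02 -1.24600364e-01  9.30288724e+01] [2.37044061 1.13558368 6.10548479] 0.08002293398086222 24.820576608181
```

move_arm:
  moves:
    - [[-25, -6, 0, -1, 70], [-55, -13, 0, -2, 70], [-90, -22, 0, -3, 70], [-120, -29, 0, -4.5, 70], [-138, -34, 0, -4.5, 70]]

```text
t: 3.58
tcp_pos: [0.4929, 0.0888, 0.0561]
ee_rot: [179.6, -0.1, 97.5]
wrist_force: [1.3, 5.2, 8.1]
finger_gap: 0.0805
gripper_force: 24.8
```

Run:
```python
from h import *
f=grab_frame("top");s=bot.state();print(s["tcp_pos"],s["ee_rot"],s["wrist_force"],s["finger_gap"],s["gripper_force"])
cv2.imwrite("pics/t3.png",cv2.resize(f[175:315,190:370,::-1],None,fx=4,fy=4,interpolation=cv2.INTER_CUBIC))
```

```text
[0.49205623 0.08623616 0.0561233 ] [1.79731744e+02 5.01063869e-02 9.74579754e+01] [-1.09510824 -6.42718699 10.96948522] 0.07984733410340804 24.803589284420013
```

View pics/t3.png

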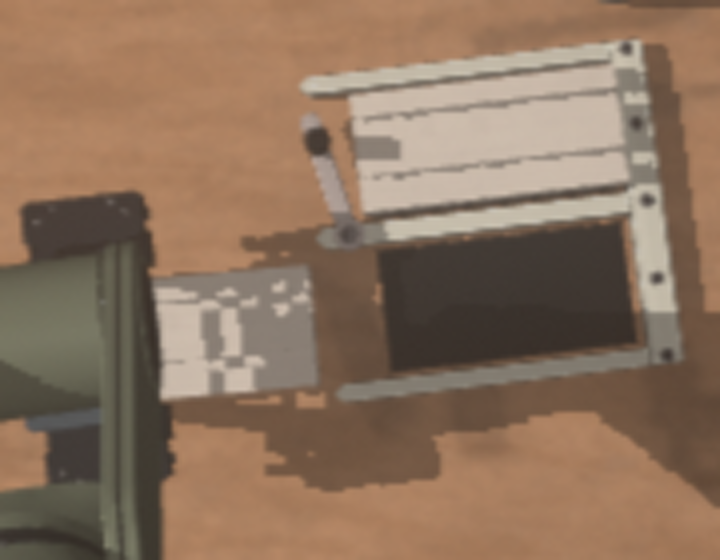

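The offcut front is just outside the near mouth, with corners at (310,266) and (318,386). Next I'll compute its lateral offset in the nest frame.

Run:
```python
from h import *
m=camera_model("top")
f=lambda x,y,z:ray(m,[190+x/4-.4,175+y/4-.4],z)[0]*1000
a=np.radians(7.5);X=np.array([np.cos(a),np.sin(a)]);Y=np.array([-X[1],X[0]]);O=np.array([568.7,-70])
for n,p in dict(c1=f(310,266,.04),c2=f(318,386,.04),nmid=f(318,240,.022),nnear=f(338,394,.022),midback=f(647,200,.022),nearback=f(667,355,.022),pivot=f(347,234,.035)).items(): print(n,p.round(1),((p-O)@X).round(1),((p-O)@Y).round(1))
```

```text
c1 [545.9 -39.5] -18.6 33.2
c2 [466.5 -46.1] -98.2 37.0
nmid [564.4 -44. ] -0.9 26.3
nnear [461.2 -59.1] -105.2 24.8
midback [ 594.3 -266.7] -0.3 -198.4
nearback [ 490. -280.] -105.5 -197.9
pivot [567.9 -63.8] 0.0 6.2
```

move_arm:
  moves:
    - [[0, 2, 0, -2.4, 70], [0, 2, 0, -2.4, 70], [-15, 2, 0, -2.4, 70], [-30, 2, 0, -2.4, 70], [-30, 2, 0, -2.4, 70]]
  newtons: 30

```text
t: 4.05
tcp_pos: [0.4983, 0.0594, 0.0561]
ee_rot: [179.8, -0.1, 99.8]
wrist_force: [-2.1, -1.2, 12.7]
finger_gap: 0.08
gripper_force: 29.9
```

Run:
```python
from h import *
f=grab_frame("top");s=bot.state();print(s["tcp_pos"],s["ee_rot"],s["wrist_force"],s["finger_gap"],s["gripper_force"])
cv2.imwrite("pics/t4.png",cv2.resize(f[215:285,220:310,::-1],None,fx=8,fy=8,interpolation=cv2.INTER_CUBIC))
```

```text
[0.49827093 0.05943147 0.05606525] [ 1.79808676e+02 -1.00033560e-02  9.97884100e+01] [-2.12380188 -1.88529953 13.6939834 ] 0.08019946219882733 29.918240904808044
```

View pics/t4.png

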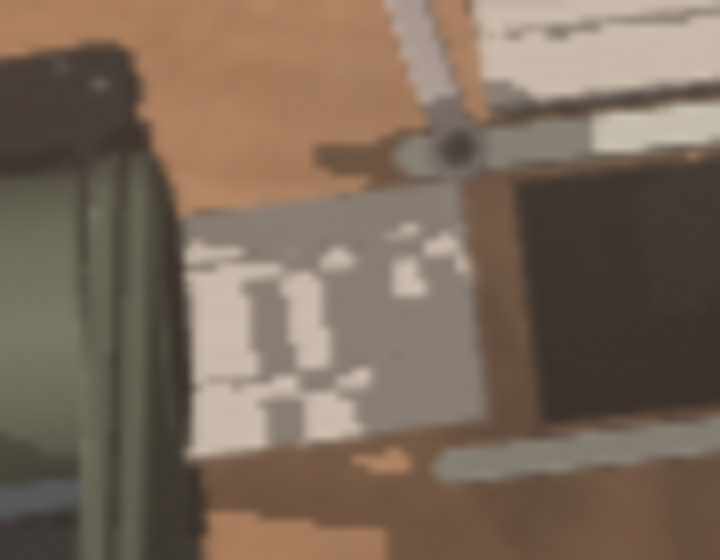

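The front is now entering the mouth between the rails, parallel to them (corners at 465,178 and 487,420). I'll check the numbers.

Run:
```python
from h import *
m=camera_model("top")
f=lambda x,y,z:ray(m,[220+x/8-.4,215+y/8-.4],z)[0]*1000
a=np.radians(7.5);X=np.array([np.cos(a),np.sin(a)]);Y=np.array([-X[1],X[0]]);O=np.array([568.7,-70])
P=dict(c1=f(465,178,.04),c2=f(487,420,.04),s1=f(185,215,.04),s2=f(190,460,.04),tcp=bot.state()["tcp_pos"][:2]*1000)
for n,p in P.items(): print(n,((p-O)@X).round(1),((p-O)@Y).round(1))
```

```text
c1 -10.7 3.7
c2 -91.3 5.8
s1 -11.9 97.9
s2 -92.8 105.1
tcp -52.9 137.5
```

move_arm:
  moves:
    - [[-20, -2, 0, 0, 70], [-40, -3, 0, 0, 70], [-60, -4, 0, 0, 70], [-80, -5, 0, 0, 70], [-100, -5.5, 0, 0, 70]]

```text
t: 4.52
tcp_pos: [0.51, -0.0386, 0.056]
ee_rot: [179.8, -0.1, 99.9]
wrist_force: [-0.9, 7.5, 11.9]
finger_gap: 0.0796
gripper_force: 29.8
```

Run:
```python
from h import *
f=grab_frame("top");s=bot.state();print(s["tcp_pos"],s["ee_rot"],s["wrist_force"],s["finger_gap"],s["gripper_force"])
cv2.imwrite("pics/t5.png",cv2.resize(f[185:285,240:370,::-1],None,fx=6,fy=6,interpolation=cv2.INTER_CUBIC))
```

```text
[ 0.51078428 -0.04200904  0.05604662] [1.79777963e+02 4.94601897e-02 9.98675249e+01] [-0.93667543 -2.00866504 11.93493243] 0.07988637467385143 29.766341149806976
```

View pics/t5.png

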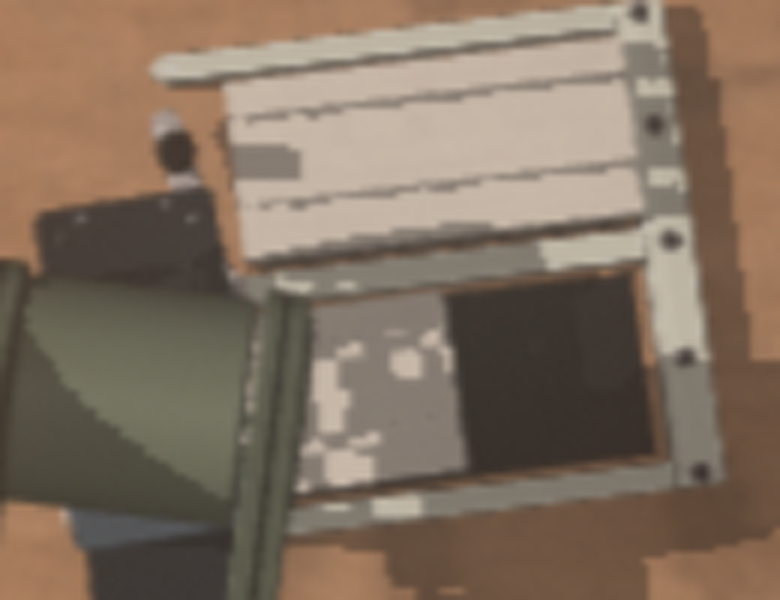

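The offcut is about half in the near bay and well aligned (its front edge is near 455,380). I'll release, back off and push from behind with two fingers.

move_arm:
  moves:
    - [[0, 0, 0, 0, 91], [0, 0, 0, 0, 91], [0, 0, 0, 0, 91], [0, 0, -15, 0, 91], [0, 0, -40, 0, 91]]

```text
t: 4.98
tcp_pos: [0.5064, -0.0388, 0.0919]
ee_rot: [-179.6, -0.1, 100.0]
wrist_force: [1.1, 0.0, -0.1]
finger_gap: 0.0906
gripper_force: 0.0
```

move_arm:
  moves:
    - [[30, 1, 0, 1, 91], [60, 2, 0, 2, 70], [95, 4, 0, 2.3, 50], [95, 4, 0, 2.3, 40], [95, 4, 0, 2.3, 40]]

```text
t: 5.4
tcp_pos: [0.4956, 0.0564, 0.0936]
ee_rot: [-179.9, 0.0, 97.9]
wrist_force: [-0.4, -0.7, -0.3]
finger_gap: 0.0674
gripper_force: 0.0
```

Run:
```python
from h import *
m=camera_model("wrist");f=grab_frame("wrist");s=bot.state();p=s["tcp_pos"]*1000;print(p,s["ee_rot"],s["wrist_force"],s["finger_gap"])
a=np.radians(7.5);X=np.array([np.cos(a),np.sin(a)]);Y=np.array([-X[1],X[0]]);O=np.array([568.7,-70])
print("nest",(p[:2]-O)@X,(p[:2]-O)@Y)
cv2.imwrite("pics/w6.png",f[...,::-1])
hsv=cv2.cvtColor(f,cv2.COLOR_RGB2HSV)
rect((hsv[...,1]<60)&(hsv[...,2]>110),m,.04,3000)
```

```text
[495.94203352  55.37134042  93.66047214] [-1.79934319e+02  2.41829928e-02  9.77997281e+01] [ 0.25975783  0.00495831 -0.35218059] 0.06314249429063198
nest -55.77126831485907 133.79559153990937
```

move_arm:
  moves:
    - [[0, 3, 20, 0, 40], [0, 3, 54, 0, 40], [0, 3, 54, 0, 40], [-15, 3, 54, 0, 40], [-25, 3, 54, 0, 40]]
  newtons: 40

```text
t: 5.87
tcp_pos: [0.5027, 0.0291, 0.04]
ee_rot: [-179.9, 0.0, 97.6]
wrist_force: [0.2, 0.2, 0.8]
finger_gap: 0.0402
gripper_force: 0.0
```

move_arm:
  moves:
    - [[-12, 0, 0, 0, 40], [-28, 0, 0, 0, 40], [-44, 0, 0, 0, 40], [-60, 0, 0, 0, 40], [-70, 0, 0, 0, 40]]

```text
t: 6.28
tcp_pos: [0.5124, -0.0408, 0.0408]
ee_rot: [180.0, -0.0, 97.5]
wrist_force: [-0.6, 3.7, 1.3]
finger_gap: 0.0406
gripper_force: 1.7
```

Run:
```python
from h import *
f=grab_frame("top");s=bot.state();p=s["tcp_pos"]*1000;print(p,s["ee_rot"],s["wrist_force"],s["finger_gap"])
a=np.radians(7.5);X=np.array([np.cos(a),np.sin(a)]);Y=np.array([-X[1],X[0]]);O=np.array([568.7,-70])
print("nest",(p[:2]-O)@X,(p[:2]-O)@Y)
cv2.imwrite("pics/t7.png",cv2.resize(f[185:285,240:370,::-1],None,fx=6,fy=6,interpolation=cv2.INTER_CUBIC))
```

```text
[512.89645302 -41.90667243  40.77441828] [1.79911829e+02 6.19820003e-02 9.75143779e+01] [-0.0483661  -1.21997105  0.43162832] 0.040352246843088205
nest -51.659224820973876 35.13680975841201
```

View pics/t7.png

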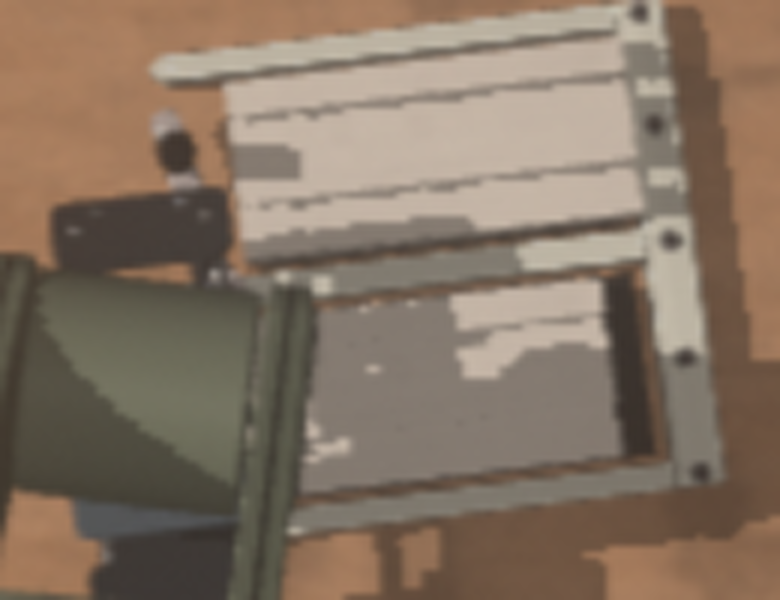

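It is sliding in straight, with about 25 mm of mat left before the stop (x ≈ 610–650 px). I'll push to contact in small steps.

move_arm:
  moves:
    - [[-8, 0, 0, 0, 40], [-15, 0, 0, 0, 40], [-20, 0, 0, 0, 40], [-23, 0, 0, 0, 40], [-25, 0, 0, 0, 40]]

```text
t: 6.75
tcp_pos: [0.5156, -0.0637, 0.0401]
ee_rot: [180.0, -0.0, 97.7]
wrist_force: [0.1, 4.2, 2.8]
finger_gap: 0.0402
gripper_force: 2.0
```

move_arm:
  moves:
    - [[-1, 0, 0, 0, 40], [-2, 0, 0, 0, 40], [-3, 0, 0, 0, 40], [-4, 0, 0, 0, 40], [-4, 0, 0, 0, 40]]

```text
t: 7.17
tcp_pos: [0.5158, -0.0654, 0.04]
ee_rot: [-180.0, -0.2, 97.6]
wrist_force: [0.5, 13.1, 3.7]
finger_gap: 0.0398
gripper_force: 6.4
```

move_arm:
  moves:
    - [[-1, 0, 0, 0, 40], [-2, 0, 0, 0, 40], [-2, 0, 0, 0, 40], [-2, 0, 0, 0, 40], [-2, 0, 0, 0, 40]]

```text
t: 7.58
tcp_pos: [0.5158, -0.0655, 0.0401]
ee_rot: [-180.0, -0.4, 97.6]
wrist_force: [-0.2, 19.8, 5.4]
finger_gap: 0.0397
gripper_force: 10.2
```

Run:
```python
from h import *
f=grab_frame("top");s=bot.state();p=s["tcp_pos"]*1000;print(p,s["ee_rot"],s["wrist_force"],s["finger_gap"])
cv2.imwrite("pics/t8.png",cv2.resize(f[185:285,240:370,::-1],None,fx=6,fy=6,interpolation=cv2.INTER_CUBIC))
```

```text
[515.78125666 -65.52203302  40.07688127] [-179.9772449    -0.37185562   97.5457293 ] [-0.89086975 20.38987705  5.63652069] 0.039748597603591604
```

View pics/t8.png

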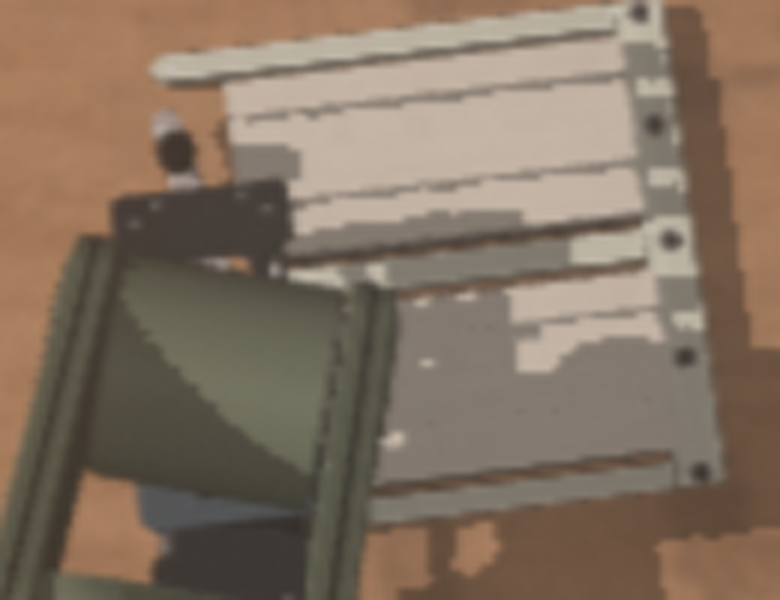

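The offcut stands against the stop level with the loaded one, and a 20 N push gives no motion. Now I'll back out, rise and go above the peg.

move_arm:
  moves:
    - [[20, 0, 0, 0, 40], [40, 0, -20, 0, 50], [40, 0, -60, 0, 60], [40, 0, -100, 0, 60], [40, 0, -110, 0, 60]]

```text
t: 8.05
tcp_pos: [0.5142, -0.0304, 0.1553]
ee_rot: [179.4, 0.2, 97.8]
wrist_force: [0.2, -0.6, 0.2]
finger_gap: 0.0597
gripper_force: 0.0
```

move_arm:
  moves:
    - [[-33, 113, 0, 0, 60], [-33, 113, 0, 0, 60], [-33, 113, 0, 0, 60], [-33, 113, 0, 0, 60], [-33, 113, 0, 0, 60]]

```text
t: 8.47
tcp_pos: [0.6282, -0.0485, 0.1483]
ee_rot: [-179.9, 0.0, 97.7]
wrist_force: [-0.2, 0.1, 0.3]
finger_gap: 0.0601
gripper_force: 0.0
```

Run:
```python
from h import *
m=camera_model("wrist");f=grab_frame("wrist");s=bot.state();p=s["tcp_pos"]*1000;print(p,s["ee_rot"],s["wrist_force"],s["finger_gap"])
d=np.array([626.7,-43.6])-p[:2];a=np.radians(97.5);print("dx,dy",d@[np.cos(a),np.sin(a)],d@[np.sin(a),-np.cos(a)])
cv2.imwrite("pics/w9.png",f[...,::-1])
```

```text
[626.72402386 -48.14614268 148.52114138] [-1.79841163e+02  1.83081599e-02  9.76614706e+01] [-0.50307366  0.18736359 -0.12645974] 0.06008387227388899
dx,dy 4.510385546219717 0.5695723631484644
```

View pics/w9.png

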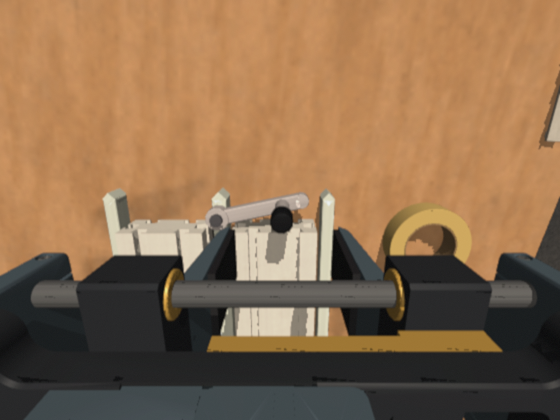

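The wrist view shows the peg head (282,218) centred between the fingers and both offcuts home. I'll descend and pinch it.

move_arm:
  moves:
    - [[4, 0, 30, 0, 60], [4, 0, 71, 0, 60], [4, 0, 71, 0, 60], [4, 0, 71, 0, 60], [4, 0, 71, 0, 60]]

```text
t: 8.93
tcp_pos: [0.627, -0.0439, 0.0805]
ee_rot: [179.9, 0.0, 97.7]
wrist_force: [1.1, -0.1, 0.5]
finger_gap: 0.0601
gripper_force: 0.0
```

move_arm:
  moves:
    - [[0, 0, 0, 0, 5], [0, 0, 0, 0, 5], [0, 0, 0, 0, 5], [0, 0, 0, 0, 5], [0, 0, 0, 0, 5]]
  newtons: 10

```text
t: 9.35
tcp_pos: [0.6271, -0.0438, 0.0796]
ee_rot: [179.9, 0.0, 97.6]
wrist_force: [0.2, -0.3, -0.1]
finger_gap: 0.0296
gripper_force: 0.0
```

move_arm:
  moves:
    - [[0, 0, 0, 0, 5], [0, 0, 0, 0, 5], [0, 0, 0, 0, 5]]

```text
t: 9.6
tcp_pos: [0.6258, -0.0439, 0.079]
ee_rot: [-179.9, 0.0, 97.7]
wrist_force: [-3.4, -1.0, 3.2]
finger_gap: 0.0176
gripper_force: 10.0
```

Pinched at 17.6 mm, which matches the 18 mm head. I'll swing it along the arc (radius 62 mm).

move_arm:
  moves:
    - [[16.3, -6.5, 0, 0, 5], [30.7, -18, 0, 0, 5], [41, -33.1, 0, 0, 5], [46.6, -50.5, 0, 0, 5], [46.7, -68.9, 0, 0, 5]]

```text
t: 10.02
tcp_pos: [0.5552, -0.0036, 0.0798]
ee_rot: [179.5, -0.1, 97.7]
wrist_force: [3.7, 3.2, 1.5]
finger_gap: 0.0179
gripper_force: 10.0
```

move_arm:
  moves:
    - [[-5.2, -17.5, 0, 0, 5], [-15.3, -32.8, 0, 0, 5], [-29.5, -44.5, 0, 0, 5], [-46.4, -51.5, 0, 0, 5], [-62.5, -53.3, 0, 0, 5]]

```text
t: 10.43
tcp_pos: [0.5065, -0.0751, 0.0795]
ee_rot: [-180.0, -0.1, 97.7]
wrist_force: [-3.6, 3.5, 6.9]
finger_gap: 0.0177
gripper_force: 10.0
```

move_arm:
  moves:
    - [[-2, 0, 0, 0, 5], [-2, 0, 0, 0, 5]]

```text
t: 10.6
tcp_pos: [0.5068, -0.0784, 0.0795]
ee_rot: [-179.9, -0.0, 97.6]
wrist_force: [-4.6, -1.0, 9.0]
finger_gap: 0.0177
gripper_force: 10.0
```

Run:
```python
from h import *
s=bot.state();p=s["tcp_pos"]*1000;print(p,s["ee_rot"],s["wrist_force"],s["finger_gap"],s["gripper_force"])
d=p[:2]-[568.2,-66.5];print(np.hypot(*d),np.radians(np.degrees(np.arctan2(d[1],d[0]))%360-97.5))
```

```text
[506.75236298 -78.3944561   79.53582507] [-1.79867550e+02 -8.84950646e-03  9.75996208e+01] [-4.62134545 -1.0206651   8.96900094] 0.01765965503660448 10.000463649630547
62.58825913000749 1.6311025053113868
```

move_arm:
  moves:
    - [[0, 0, 0, 0, 50], [0, 0, 0, 0, 50], [0, 0, 0, 0, 50], [0, 0, 0, 0, 50], [0, 0, 0, 0, 50]]

```text
t: 11.02
tcp_pos: [0.5083, -0.0775, 0.0788]
ee_rot: [180.0, 0.0, 97.7]
wrist_force: [-0.1, 1.0, -0.6]
finger_gap: 0.0481
gripper_force: 0.0
```

move_arm:
  moves:
    - [[0, 0, -35, 0, 50], [0, 0, -75, 0, 50], [80, 0, -110, 0, 50], [120, -40, -110, 0, 50], [150, -60, -110, 0, 50]]

```text
t: 11.43
tcp_pos: [0.4567, 0.0284, 0.1853]
ee_rot: [179.7, 0.0, 97.6]
wrist_force: [1.1, 0.8, -0.0]
finger_gap: 0.0502
gripper_force: 0.0
```

move_arm:
  moves:
    - [[40, 0, 0, 0, 50], [80, 0, 0, 0, 50], [120, 0, 0, 0, 50], [120, 0, 0, 0, 50]]

```text
t: 11.77
tcp_pos: [0.4386, 0.152, 0.184]
ee_rot: [179.9, -0.2, 98.0]
wrist_force: [-0.3, -0.2, -0.7]
finger_gap: 0.0498
gripper_force: 0.0
```

Run:
```python
from h import *
f=grab_frame("top");s=bot.state();print(s["tcp_pos"],s["wrist_force"],s["t"])
cv2.imwrite("pics/t10.png",cv2.resize(f[175:285,245:370,::-1],None,fx=6,fy=5.4,interpolation=cv2.INTER_CUBIC))
```

```text
[0.43893016 0.1493013  0.18375514] [-0.36860865 -0.37025464  0.55482622] 11.8167
```

View pics/t10.png

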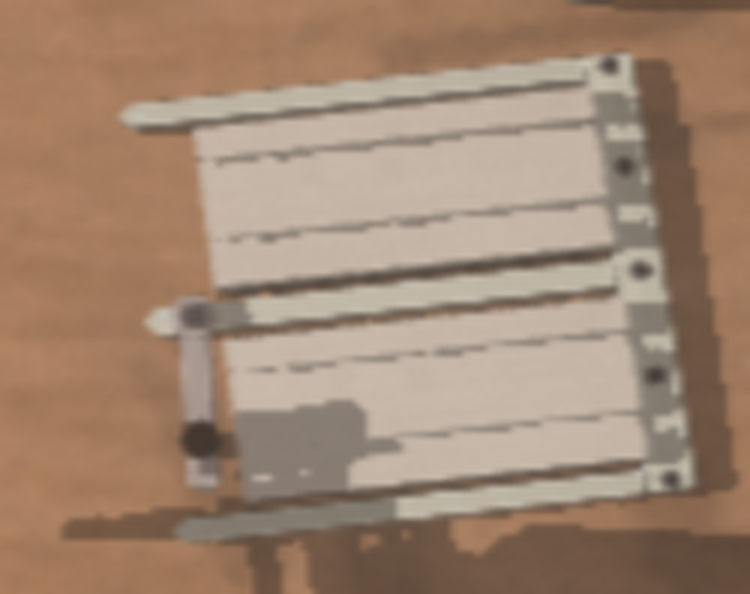

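The latch tip (204,487) trails the mouth line by about 5° (roughly 1.48 rad), so the peg slipped along the pads. I'll nudge it to its stop with closed fingers.

move_arm:
  moves:
    - [[-40, 10, 0, 0, 0], [-80, 20, 20, 0, 0], [-120, 30, 50, 0, 0], [-150, 37, 80, 0, 0], [-175, 37, 104, 0, 0]]

```text
t: 12.23
tcp_pos: [0.5, -0.0198, 0.0843]
ee_rot: [179.8, 0.1, 97.6]
wrist_force: [0.9, 0.8, 0.2]
finger_gap: 0.0202
gripper_force: 0.0
```

move_arm:
  moves:
    - [[0, 0, 0, 0, 0], [0, 0, 0, 0, 0], [-7, 0, 0, 0, 0], [-14, 0, 0, 0, 0], [-20, 0, 0, 0, 0]]

```text
t: 12.65
tcp_pos: [0.5018, -0.037, 0.0861]
ee_rot: [179.8, 0.0, 97.7]
wrist_force: [0.0, 0.3, -0.4]
finger_gap: 0.0004
gripper_force: 0.0
```

move_arm:
  moves:
    - [[-2, 0, 0, 0, 0], [-4, 0, 0, 0, 0], [-6, 0, 0, 0, 0], [-8, 0, 0, 0, 0], [-8, 0, 0, 0, 0]]

```text
t: 13.07
tcp_pos: [0.5021, -0.0447, 0.085]
ee_rot: [180.0, -0.0, 97.7]
wrist_force: [0.0, 0.6, 0.4]
finger_gap: 0.0004
gripper_force: 0.2
```

move_arm:
  moves:
    - [[-2, 0, 0, 0, 0], [-4, 0, 0, 0, 0], [-5, 0, 0, 0, 0], [-6, 0, 0, 0, 0], [-6, 0, 0, 0, 0]]

```text
t: 13.48
tcp_pos: [0.5025, -0.0491, 0.0848]
ee_rot: [-180.0, -0.2, 97.6]
wrist_force: [-0.7, 7.9, 2.0]
finger_gap: 0.0004
gripper_force: 3.8
```

move_arm:
  moves:
    - [[-1, 0, 0, 0, 0], [-2, 0, 0, 0, 0], [-2, 0, 0, 0, 0]]

```text
t: 13.73
tcp_pos: [0.5025, -0.0494, 0.0848]
ee_rot: [-180.0, -0.4, 97.5]
wrist_force: [-0.9, 14.9, 2.6]
finger_gap: 0.0005
gripper_force: 6.8
```

At the latch stop: 15 N with no motion. I'll retreat and check.

move_arm:
  moves:
    - [[30, 0, 0, 0, 0], [70, 0, -30, 0, 0], [110, 0, -60, 0, 0], [150, -10, -100, 0, 0], [185, -30, -100, 0, 0]]

```text
t: 14.15
tcp_pos: [0.4637, 0.1074, 0.1798]
ee_rot: [179.6, 0.0, 97.6]
wrist_force: [1.7, 1.0, 0.4]
finger_gap: 0.0001
gripper_force: 0.0
```

Run:
```python
from h import *
f=grab_frame("top");s=bot.state();print(s["tcp_pos"],s["wrist_force"],s["t"])
m=camera_model("top");c=f[190:275,250:300]; k=np.zeros(f.shape[:2],np.uint8);k[240:270,272:292]=f[240:270,272:292].max(2)<75
n,l,st,ce=cv2.connectedComponentsWithStats(k);i=1+st[1:,4].argmax();p=ray(m,ce[i],.084)[0]*1000;d=p-[568.2,-66.5]
print(st[i],ce[i],p,np.hypot(*d),np.radians(np.degrees(np.arctan2(d[1],d[0]))%360-97.5))
cv2.imwrite("pics/t11.png",cv2.resize(f[175:285,245:370,::-1],None,fx=6,fy=5.4,interpolation=cv2.INTER_CUBIC))
```

```text
[0.45940205 0.11259361 0.18097407] [-3.66626969  4.05356986  1.68157876] 14.2
[278 254   5   5  21] [280. 256.] [505.86891261 -74.89533952] 62.89392801236754 1.573780351165376
```

View pics/t11.png

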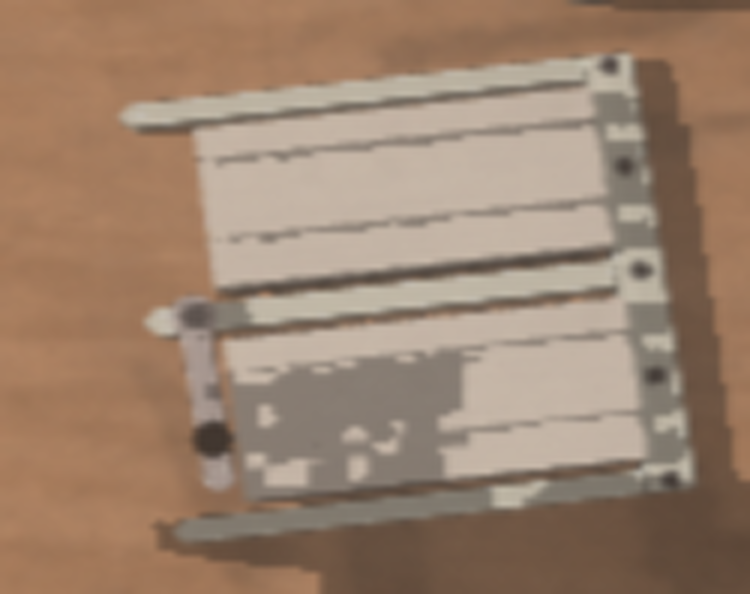

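The latch lies fully across the near bay: peg at (212,438), about 1.57 rad, parallel to the offcut end. Both offcuts are home.

```bash
python3 -c "
from workcell import bot
print(bot.finish_job())"
```

```text
the job is handed in; nothing more can be done
None
```

The loose offcut is fully home against the back stop of the near bay and the latch is swung across that bay's mouth to its stop; the job was handed in at about 14 s, with no verdict shown.

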